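# Switch off the warming plate under the coffee carafe

## Task

The twin warming plate is keeping a coffee carafe and a stoneware pot warm. Switch off the plate under the coffee carafe: turn the knob straight in front of it anticlockwise (seen from above) all the way to its stop. Leave the other knob at its setting and the carafe standing where it is, and let go of the knob.

Things in the scene. Friction and masses are not known exactly. Their poses are not given: they have to be found in the camera images.
- warmer: Twin warming plate, fixed: aluminium box 280 mm deep (x) by 440 wide (y), deck 56 mm above the worktop. Origin: centre of its underside. x points to its back, y left, z up. Round plates 160 mm across, 6 mm high, at (x 50, y +105) and (x 50, y -105) mm. In front of each, its knob with upright axis: left_knob at (x -95, y +105), right_knob at (x -95, y -105) mm.
- left_knob (a joint): Black knob at y +105 mm: disc 50 mm across, top 63 mm above the worktop; on it a grip bar 48 x 14 mm, 30 high (top at 93), white pointer line on one half. 0 rad = off stop: bar along warmer x, pointer to its back. Grows clockwise seen from above, to 2.2: the pointer is at angle -q about warmer z. Starts at 0.9 to 1.3. Friction 0.06 N m, no spring, stays where left.
- right_knob (a joint): The same knob at y -105 mm of the warmer: 0 rad = off stop, growing clockwise seen from above to 2.2, starts at 0.9 to 1.3; same sizes and friction.
- carafe_mid (a point): Centre, half-way up, of the coffee carafe: round glass jug with dark coffee, black lid and handle, 140 mm across with the handle, 127 tall, z up. It stands loose on the left or the right plate (its top about 190 mm above the worktop). A pale stoneware pot with a wooden lid, 104 mm across, 75 tall, stands on the other plate.
Mind the look-alikes: they are no part of the job. There is more than one size of the part that bears carafe_mid; the job needs the larger.

How it is judged:
By the outcome, as a careful person would: the job done as asked, in the order asked, and still so for the second after the job is handed in, with the robot touching nothing.
It also fails if it takes over 32 s, if anything falls off the work surface, if the arm or the gripper's body presses on something with over 40 N, if the wrist force passes 120 N, or if a joint passes its speed limit or range.

## Robot

A 7-joint arm with a two-finger parallel gripper is mounted at the origin on a cart in front of the work surface, level with it; the furniture and walls round the work are solid. World frame = base frame: x ahead of the robot, y to its left, z up, the work surface at z = 0. Lengths are in mm, angles in rad, forces in N, time in s.
With the tool pointing down it reaches from about 400 to 875 mm from the base axis. Payload 4.4 kg.
Tool frame: the origin (TCP) lies where the fingers leave the gripper's body, on its centre line; the fingertips stand 73 mm ahead of it and the grasp point (between the pads) lies 54 mm ahead of it; z points along the fingers, y is the line along which they close (so a half turn about z gives the same grasp; the last joint's range is limited). The gripper opens to 85 mm and grips with 20 to 120 N. Pads are 22 mm wide; open, the fingers measure 114 mm over their backs; the gripper's body (76 mm by 85 mm) begins 54 mm behind the grasp point. The pads swing forward as they close: fully open they stand 13 mm farther back than shut.
Start: joints at [-1.267, 0.628, 0.038, 1.517, -0.027, 0.996, -0.02], TCP at [234.908, 606.082, 303.913] pointing down, gripper open.
Joint ranges: [-3.06, 3.06], [-0.37, 2.12], [-1.25, 1.32], [0.18, 2.47], [-1.1, 4.24], [0.23, 1.98], [-2.94, 2.94]. Speed limits (rad/s): [2.57, 2.57, 3.14, 3.14, 3.14, 3.14, 3.14].

## Interface

Orientations are given as [roll, pitch, yaw] about the fixed x, y, z axes, in that order (R = Rz(yaw) Ry(pitch) Rx(roll)).
In Python, from cell import ctrl gives the robot as it stands.
- The arm moves only by the tool send_rows, never from a script. Its argument "rows" is a list that holds one entry, the list of rows, each a list of 6 numbers: the shift along the tool's x, y, z in cm, then the turn, a rotation vector about the tool's x, y, z in rad. In form: [[[tx, ty, tz, wx, wy, wz], ...]]. A call has 1 to 10 rows; each row is the pose to reach, as a shift and turn from the pose commanded when the call began, along the tool's axes at that moment; what a row does not reach only later rows make up. A row lasts 1/10 s, in which the tool goes at most 50 mm and 8.59 degrees, less where a joint would pass 70% of its speed; a pose out of reach is approached as far as the arm can. A call with a gripper value outside its range is refused whole. "grip" is the closure in counts, from 0 (fully open) to 255 (shut), set as the call begins (left out, the last holds). The fingers move at their own pace and stop on an object; the grip force is fixed at half the most. Time passes only in rows, so rows that repeat a pose let the fingers close. It gives the time, the measured TCP pose, the force, the opening and the grip force at its end, in the units of the state.
- ctrl.read_state(): the state, without advancing time (a new reading comes with each control period).
- ctrl.get_image(name): name is "scene" or "top" or "wrist"; returns a dict with "pixels" (480x640x3 uint8, red, green, blue), "fx", "fy", "cx", "cy" (pixels), "extrinsics" (4x4, takes a point from camera to world coordinates); the wrist camera has in their place "mount" (4x4, takes a point from camera to tool coordinates, whose origin is the TCP and whose axes are the flange's). Camera axes: x right, y up, looking along -z (the intrinsics and any distortion apply to the point x, -y, -z); pixel columns grow to the right and rows downward; lengths in mm; the calibration is good to about 2 mm. A picture is of the moment at which its call begins: read the wrist's pose just before it. There is no depth.
- ctrl.finish_job(): hands the job in; it is judged then, once.
The state is a dict: "clock": time; "qpos": joint angles; "qd": joint speeds; "tau": joint torques, N m; "eef_pos": TCP position; "tool_rot": TCP orientation; "force": force on the tool from outside, world axes, zero at the start; "torque": the same for the moment, N m; "width": finger opening in mm; "gripper_force": force on a finger pad.
Only numpy, scipy, OpenCV 4.12 (cv2) and the standard library are available. Lean on these libraries where they do the work, as an engineer would, in place of code of your own. Each camera call takes 0.05 s, during which the arm holds its last target. There are 200 camera calls.

## Working session

There is one attempt and no reset: what is moved stays moved. The work goes in short steps, Python scripts to look and compute and a tool call to move; the robot and the scene stay as the last step left them, time stands still between calls to the robot, and variables do not carry over. Pictures are saved under pics/ and viewed, at most 10 in all, crops included, and the job is handed in when it is done.

Besides the shell and the picture viewer there is one more tool, called after "Request:" in YAML: its name, and indented under it one key for each argument. send_rows: Moves the arm, as the interface text tells. Its arguments: {"type":"object","properties":{"rows":{"type":"array","items":{"type":"array","items":{"type":"array","items":{"type":"number"}}}},"grip":{"type":"number"}},"required":["rows"]}

```bash
mkdir -p pics; ls
python3 - <<'E'
from cell import ctrl
import cv2,pickle
s=ctrl.read_state();print(s['clock'],s['eef_pos'],s['tool_rot'],s['width'])
for n in("scene","top"):
    d=ctrl.get_image(n);pickle.dump(d,open(f'pics/{n}.pkl','wb'))
    cv2.imwrite(f'pics/{n}0.png',d['pixels'][:,:,::-1])
    print(n,d['fx'],d['fy'],d['cx'],d['cy'],d['extrinsics'],[k for k in d])
E
```

```text
pics
0.0 [234.74587064 605.60335325 302.99673182] [-3.13970344e+00  6.27463030e-05  2.77178085e+00] 85.41814302640886
scene 444.10716699604006 444.10716699604006 326.1936320182384 233.59853245153184 [[ 4.47038588e-01  6.95750897e-01 -5.62216319e-01  1.77657341e+01]
 [-8.94495424e-01  3.51821097e-01 -2.75862017e-01 -3.84299124e+02]
 [ 5.86831632e-03  6.26220891e-01  7.79623600e-01  8.90185722e+02]
 [ 0.00000000e+00  0.00000000e+00  0.00000000e+00  1.00000000e+00]] ['pixels', 'fx', 'fy', 'cx', 'cy', 'extrinsics']
top 527.8226966131731 527.8226966131731 323.8536838803272 237.07376991816597 [[ 2.19434616e-02  9.85007690e-01 -1.71109132e-01  4.50300345e+02]
 [-9.99735969e-01  2.04520993e-02 -1.04739748e-02 -7.98537520e+01]
 [-6.81740474e-03  1.71293789e-01  9.85196407e-01  9.55536755e+02]
 [ 0.00000000e+00  0.00000000e+00  0.00000000e+00  1.00000000e+00]] ['pixels', 'fx', 'fy', 'cx', 'cy', 'extrinsics']
```

View pics/scene0.png

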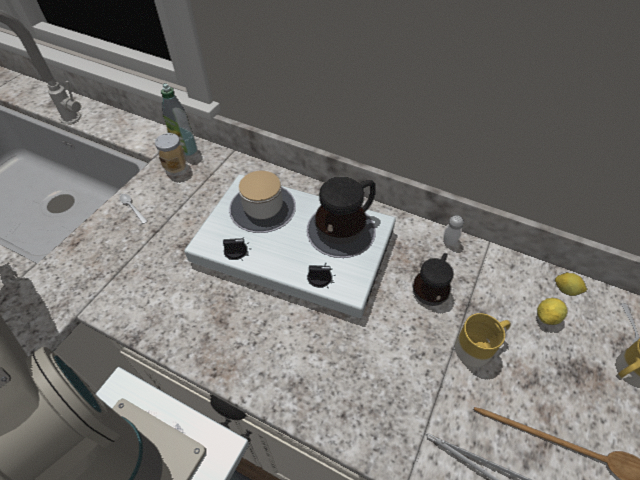

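View pics/top0.png

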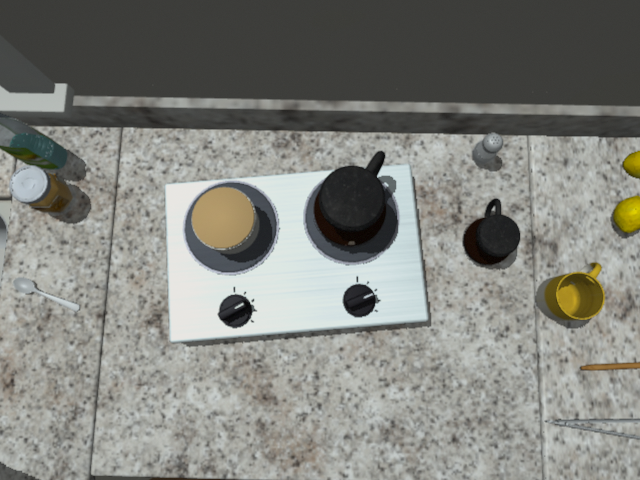

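The warmer's carafe (the larger one) is on the right plate, at top (351,205). The pot is on the left plate at (225,220). Look-alikes are the small carafe on the worktop at (491,240) and the left knob at (235,310). The target is the right knob at (360,300). I'll check it in a close crop and measure it.

```bash
cat > h.py <<'E'
import numpy as np
def ray(d,u,v,z,E=None):
    E=d['extrinsics'] if E is None else E
    r=E[:3,:3]@np.array([(u-d['cx'])/d['fx'],-(v-d['cy'])/d['fy'],-1]);o=E[:3,3]
    return o+r*(z-o[2])/r[2]
def proj(d,p):
    E=d['extrinsics'];c=E[:3,:3].T@(np.array(p)-E[:3,3]);return d['cx']+d['fx']*c[0]/-c[2],d['cy']-d['fy']*c[1]/-c[2]
E
python3 - <<'E'
import pickle,cv2,numpy as np
from h import *
d=pickle.load(open('pics/top.pkl','rb'));im=d['pixels'][:,:,::-1].copy()
g=cv2.cvtColor(im,cv2.COLOR_BGR2GRAY)
# deck corners by eye (top face)
for n,(u,v) in dict(BL=(167,184),BR=(410,166),FR=(427,320),FL=(170,341)).items(): print(n,ray(d,u,v,56).round(0))
for n,(x,y,x2,y2) in dict(L=(205,280,270,340),R=(330,270,395,330)).items():
    m=(g[y:y2,x:x2]<70).astype(np.uint8);k,l,st,c=cv2.connectedComponentsWithStats(m)
    i=1+np.argmax(st[1:,4]);u,v=c[i]+[x,y];print(n,u,v,st[i],ray(d,u,v,63).round(1))
a=im[260:340,200:400];cv2.imwrite('pics/c1.png',cv2.resize(a,None,fx=4,fy=4,interpolation=cv2.INTER_CUBIC))
E
```

```text
BL [696. 208.  56.]
BR [ 737. -220.   56.]
FR [ 469. -247.   56.]
FL [424. 184.  56.]
L 235.01410256410256 310.8128205128205 [ 14  15  33  32 780] [476.7  75.9  63. ]
R 358.7113402061856 300.38273195876286 [ 14  14  32  33 776] [ 498.6 -131.3   63. ]
```

View pics/c1.png

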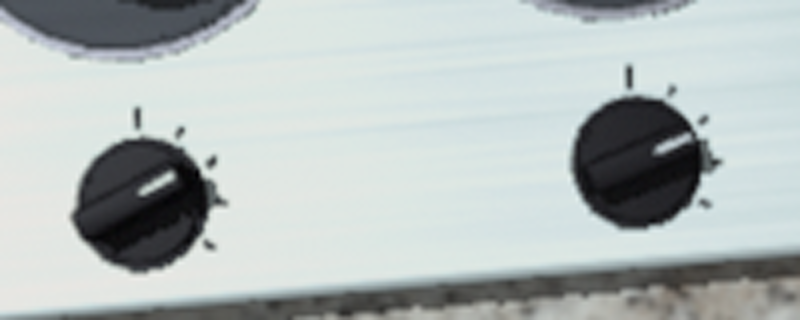

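The crop shows the right knob's centre at about top (359,300), with the white pointer from (364,298) to (372,294). That makes q about 1.2 and the knob about (499,-131). The carafe stands behind it. I'll move above the knob through a waypoint that clears things.

Request:
send_rows:
  rows:
    - [[-2, -1.5, 0, 0, 0, 0], [-6, -4.5, 0, 0, 0, 0], [-10, -7.5, 0, 0, 0, 0], [-14, -10.5, 0, 0, 0, 0], [-18, -13.5, 0, 0, 0, 0], [-22, -17, 0, 0, 0, 0], [-25, -19.5, 0, 0, 0, 0], [-28, -22, 0, 0, 0, 0], [-31, -24, 0, 0, 0, 0], [-33, -25.5, 0, 0, 0, 0]]
  grip: 110

```text
clock: 1.1
eef_pos: [451.7, 246.2, 303.8]
tool_rot: [-3.141, 0.001, 2.769]
force: [-0.1, 0.0, -0.5]
width: 48.6
gripper_force: 0.0
```

Request:
send_rows:
  rows:
    - [[-1.5, -3, 0, 0, 0, 0.08], [-4, -7, 0, 0, 0, 0.16], [-6, -11, 0, 0, 0, 0.24], [-8.5, -15, 0, 0, 0, 0.32], [-11, -19.5, 0, 0, 0, 0.42], [-13, -24, 0, 0, 0, 0.52], [-15, -28, 0, 0, 0, 0.6], [-16.5, -31, 0, 0, 0, 0.66], [-17.5, -33, 0, 0, 0, 0.7], [-18, -34, 0, 0, 0, 0.72]]

```text
clock: 2.1
eef_pos: [495.0, -135.5, 303.7]
tool_rot: [-3.141, 0.001, 2.047]
force: [0.1, 1.0, 0.1]
width: 48.5
gripper_force: 0.0
```

Run:
```python
from cell import ctrl
import cv2,pickle
from h import *
s=ctrl.read_state();d=ctrl.get_image('wrist')
print(s['clock'],s['eef_pos'],s['tool_rot'],s['width'],s['force'],d['mount'].round(3),d['fx'],d['cx'],d['cy'])
pickle.dump((s,d),open('pics/w1.pkl','wb'));cv2.imwrite('pics/w1.png',d['pixels'][:,:,::-1])
t=pickle.load(open('pics/top.pkl','rb'))
a=ray(t,363.75,298,93);b=ray(t,372.5,294,93);print(a,b,np.arctan2(*(b-a)[1::-1]))
```

```text
2.1 [ 495.02498565 -135.53410915  303.71745011] [-3.14078944e+00  6.63537346e-04  2.04722696e+00] 48.5185059567293 [0.09441733 0.95788815 0.05209178] [[-1.0000e-03  9.4500e-01  3.2600e-01  8.4829e+01]
 [ 1.0000e+00  1.0000e-03  1.0000e-03  6.8600e-01]
 [ 0.0000e+00  3.2600e-01 -9.4500e-01 -6.9023e+01]
 [ 0.0000e+00  0.0000e+00  0.0000e+00  1.0000e+00]] 426.77302780722965 311.1922521055587 236.42713182338267
[ 500.97161711 -137.71748523   93.        ] [ 507.75483687 -151.88642087   93.        ] -1.1243018589810252
```

View pics/w1.png

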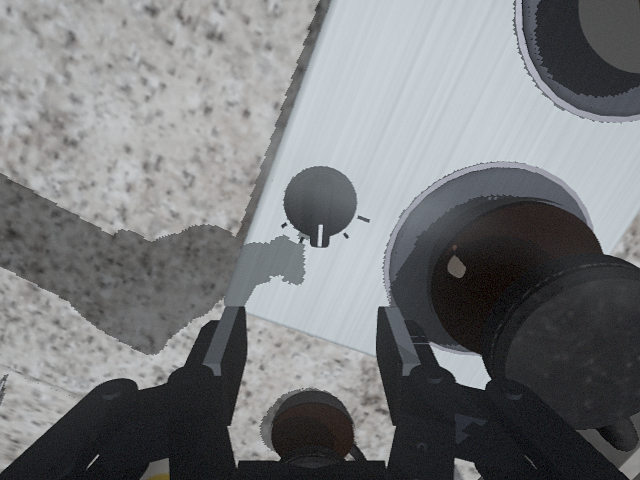

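The wrist view shows the knob disc at about (320,202) and the pointer vertical at (320,225–246), so the bar already lies along tool x. The carafe is beside it on the right.

Run:
```python
import pickle,cv2
from h import *
from scipy.spatial.transform import Rotation as R
s,d=pickle.load(open('pics/w1.pkl','rb'))
T=np.eye(4);T[:3,:3]=R.from_euler('xyz',s['tool_rot']).as_matrix();T[:3,3]=s['eef_pos'];E=T@d['mount']
g=d['pixels'].max(2);m=np.zeros_like(g);m[155:260,275:365]=(g[155:260,275:365]<95)
k,l,st,c=cv2.connectedComponentsWithStats(m);i=1+np.argmax(st[1:,4]);print(st[i],c[i])
x,y,w,h,_=st[i]
for v in(y+36,202):
  p=ray(d,x+w/2,v,63,E);print('disc',p)
w2=(d['pixels'][215:255,300:340].min(2)>130).astype(np.uint8)
k,l,st,c=cv2.connectedComponentsWithStats(w2);print(st[1:])
ct=[(u+300,v+215) for v,u in np.argwhere(w2) if 312<=u+300<=328]
P=np.array([ray(d,u,v,93,E)[:2] for u,v in ct]);vx=cv2.fitLine(P.astype(np.float32),cv2.DIST_HUBER,0,.01,.01).ravel()
print('pointer',P.mean(0),vx,np.arctan2(vx[1],vx[0]))
print('tool shift mm',T[:3,:3].T@(p-s['eef_pos']), 'line offset',T[:3,:3].T@(np.r_[P.mean(0),93]-s['eef_pos']))
```

```text
[ 284  187   70   60 2082] [313.86215178 216.48174832]
disc [ 505.79361351 -142.76609537   63.        ]
disc [ 498.18793355 -128.21686449   63.        ]
[[  2  10  38  30 565]]
pointer [ 508.87878705 -148.33168506] [ 4.6470314e-01 -8.8546652e-01  5.0811829e+02 -1.4688553e+02] -1.0874971
tool shift mm [  5.21154187   6.35982015 240.7090144 ] line offset [-17.58607845   6.61116704 210.72392331]
```

Request:
send_rows:
  rows:
    - [[0.2, 0.3, 2, 0, 0, 0], [0.3, 0.6, 5, 0, 0, 0], [0.3, 0.6, 8, 0, 0, 0], [0.3, 0.6, 10.5, 0, 0, 0], [0.3, 0.6, 12.5, 0, 0, 0], [0.3, 0.6, 14, 0, 0, 0], [0.3, 0.6, 15, 0, 0, 0], [0.3, 0.6, 15.6, 0, 0, 0], [0.3, 0.6, 16, 0, 0, 0], [0.3, 0.6, 16.1, 0, 0, 0]]

```text
clock: 3.15
eef_pos: [499.5, -127.3, 142.9]
tool_rot: [3.141, -0.0, 2.052]
force: [0.3, -0.4, 0.5]
width: 48.4
gripper_force: 0.0
```

Run:
```python
from cell import ctrl
import cv2
d=ctrl.get_image('wrist')
cv2.imwrite('pics/w2.png',d['pixels'][:,:,::-1])
```

```text
(no output)
```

View pics/w2.png

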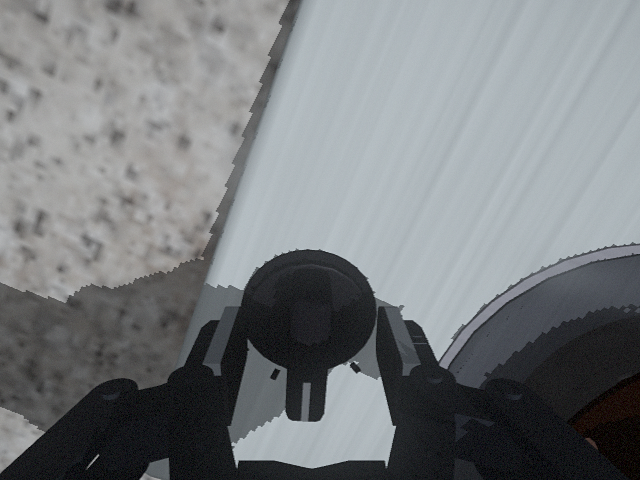

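The knob bar is centred between the fingers: the bar is at u≈306 against a finger midline of 311, and its pointer end is at v≈420, where I expected 421. I'll shift 1.5 mm and close.

Request:
send_rows:
  rows:
    - [[0, -0.1, 0, 0, 0, 0], [0, -0.15, 0, 0, 0, 0], [0, -0.15, 0, 0, 0, 0], [0, -0.15, 0, 0, 0, 0], [0, -0.15, 0, 0, 0, 0], [0, -0.15, 0, 0, 0, 0], [0, -0.15, 0, 0, 0, 0], [0, -0.15, 0, 0, 0, 0]]
  grip: 255

```text
clock: 4.0
eef_pos: [498.4, -128.1, 143.5]
tool_rot: [3.14, 0.0, 2.052]
force: [-0.1, 1.8, 5.5]
width: 12.8
gripper_force: 61.0
```

Request:
send_rows:
  rows:
    - [[0, 0, 0, 0, 0, -0.05], [0, 0, 0, 0, 0, -0.15], [0, 0, 0, 0, 0, -0.25], [0, 0, 0, 0, 0, -0.35], [0, 0, 0, 0, 0, -0.45], [0, 0, 0, 0, 0, -0.55], [0, 0, 0, 0, 0, -0.65], [0, 0, 0, 0, 0, -0.73], [0, 0, 0, 0, 0, -0.78], [0, 0, 0, 0, 0, -0.8]]

```text
clock: 5.0
eef_pos: [497.1, -129.7, 143.5]
tool_rot: [-3.14, -0.001, 2.852]
force: [-2.7, -1.9, 8.0]
width: 12.5
gripper_force: 61.4
```

Request:
send_rows:
  rows:
    - [[0, 0, 0, 0, 0, -0.05], [0, 0, 0, 0, 0, -0.1], [0, 0, 0, 0, 0, -0.15], [0, 0, 0, 0, 0, -0.2], [0, 0, 0, 0, 0, -0.25], [0, 0, 0, 0, 0, -0.3], [0, 0, 0, 0, 0, -0.34], [0, 0, 0, 0, 0, -0.36], [0, 0, 0, 0, 0, -0.36]]

```text
clock: 5.9
eef_pos: [497.0, -130.6, 143.5]
tool_rot: [-3.139, -0.001, -3.073]
force: [-3.0, -4.4, 7.2]
width: 13.1
gripper_force: 61.3
```

Run:
```python
from cell import ctrl
s=ctrl.read_state();print(s['clock'],s['tool_rot'],s['force'],s['torque'],s['qpos'].round(2) if hasattr(s['qpos'],'round') else s['qpos'])
```

```text
5.9 [-3.13897336e+00 -1.37404644e-03 -3.07309142e+00] [-2.96783575 -4.40265677  7.18188715] [-0.93516157  0.58421983  0.06876494] [ 0.27  0.69 -0.11  2.02  0.17  0.44  1.68]
```

Request:
send_rows:
  rows:
    - [[0, 0, 0, 0, 0, -0.02], [0, 0, 0, 0, 0, -0.04], [0, 0, 0, 0, 0, -0.05], [0, 0, 0, 0, 0, -0.05]]

```text
clock: 6.3
eef_pos: [497.0, -130.8, 143.5]
tool_rot: [-3.139, -0.002, -3.024]
force: [-3.3, -5.4, 7.8]
width: 12.7
gripper_force: 61.4
```

Run:
```python
from cell import ctrl
s=ctrl.read_state();print(s['clock'],s['tool_rot'],s['force'],s['torque'],s['width'])
```

```text
6.3 [-3.13889118e+00 -1.51972937e-03 -3.02391056e+00] [-3.27731524 -5.35132817  7.77898328] [-0.98396514  0.54896502 -0.08785232] 12.675933300382571
```

Request:
send_rows:
  rows:
    - [[0, 0, 0, 0, 0, -0.02], [0, 0, 0, 0, 0, -0.04], [0, 0, 0, 0, 0, -0.05], [0, 0, 0, 0, 0, -0.05]]

```text
clock: 6.7
eef_pos: [497.0, -130.9, 143.5]
tool_rot: [-3.14, -0.001, -2.978]
force: [-2.5, -3.1, 8.0]
width: 13.0
gripper_force: 66.9
```

Run:
```python
from cell import ctrl
s=ctrl.read_state();print(s['clock'],s['tool_rot'],s['force'],s['torque'],s['width'])
```

```text
6.7 [-3.13955034e+00 -1.49188406e-03 -2.97842373e+00] [-2.47680717 -3.1225589   7.97950181] [-0.86079852  0.50951771 -1.10258592] 12.96362196704162
```

The torque rose to −1.1 N m, so the knob is at its stop. I'll release it, rise and check.

Request:
send_rows:
  rows:
    - [[0, 0, 0, 0, 0, 0], [0, 0, 0, 0, 0, 0], [0, 0, 0, 0, 0, 0], [0, 0, 0, 0, 0, 0], [0, 0, 0, 0, 0, 0]]
  grip: 110

```text
clock: 7.2
eef_pos: [498.0, -128.0, 142.8]
tool_rot: [3.141, -0.0, -2.971]
force: [-0.1, -0.7, -1.0]
width: 48.3
gripper_force: 0.0
```

Request:
send_rows:
  rows:
    - [[0, 0, -0.5, 0, 0, 0], [0, 0, -2, 0, 0, 0], [0, 0, -4, 0, 0, 0], [0, 0, -6.5, 0, 0, 0], [0, 0, -9, 0, 0, 0], [0, 0, -11.5, 0, 0, 0], [0, 0, -14, 0, 0, 0], [0, 0, -15, 0, 0, 0], [0, 0, -15.5, 0, 0, 0]]

```text
clock: 8.1
eef_pos: [498.2, -128.3, 298.8]
tool_rot: [-3.141, 0.001, -2.971]
force: [-0.4, -0.2, -0.0]
width: 48.1
gripper_force: 0.0
```

Run:
```python
from cell import ctrl
import cv2
s=ctrl.read_state();d=ctrl.get_image('wrist');print(s['clock'],s['eef_pos'],s['tool_rot'],s['force'])
cv2.imwrite('pics/w3.png',d['pixels'][:,:,::-1])
```

```text
8.1 [ 498.15918309 -128.32443507  298.84710919] [-3.14090671e+00  1.46387827e-03 -2.97143445e+00] [-0.37380903 -0.17799849 -0.03909731]
```

View pics/w3.png

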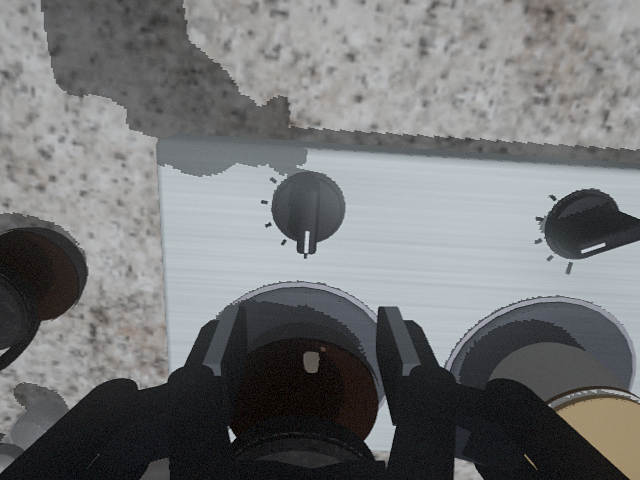

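The knob's pointer, (307,231)→(305,252), lines up with the off tick at (305,256). The left knob and the carafe are undisturbed. I'll do one quick numeric check, then hand in.

Run:
```python
import cv2
from h import *
im=cv2.imread('pics/w3.png')
w=np.zeros(im.shape[:2],np.uint8);w[226:251,301:312]=im[226:251,301:312].min(2)>150
p=np.argwhere(w)[:,::-1].astype(np.float32);v=cv2.fitLine(p,cv2.DIST_HUBER,0,.01,.01).ravel()
e=[]
for x in range(330,520,5):
    c=im[130:200,x].mean(1); e.append((x,130+np.argmax(c>150)))
print(len(p),'pointer lean',v[0]/v[1],'front edge slope',np.polyfit(*np.array(e).T,1))
```

```text
72 pointer lean -0.051175807 front edge slope [-6.76003939e-02  1.61640114e+02]
```

```bash
python3 -c "
from cell import ctrl
print(ctrl.finish_job())"
```

```text
the job is handed in; nothing more can be done
None
```

I turned the right knob, in front of the coffee carafe, anticlockwise until it hit its off stop, let go of it, and handed the job in at about 8 s; the left knob and the carafe were not touched.

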